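# Set the gib screw of a lever-fed dowelling jig

### The job

Free up the jig's slide and set its gib: first pull the sprung lever all the way through its stroke and ease it slowly back home without letting it snap. Then turn the wing screw (not the round knob) clockwise until it seats, back it off a quarter turn, and finish still gripping the wing screw there, holding it still so that its lock nut can be tightened. Leave the round knob and everything else on the bench as it is.

Things in the scene. Friction and masses are not known exactly. Their poses are not given: they have to be found in the camera images.
- lever (a joint): Sprung feed lever of the dowelling jig, rad: 0 = home (at rest), 1.05 = end of its stroke (stop). It turns about a vertical axis, anticlockwise seen from above as the value grows, so that the grip is pulled towards the robot's side. A spring brings it home: at the grip about 2 N at home rising to 9 N at full stroke, plus about 2.5 N for each rad/s of speed; let go far from home it snaps back
- lever_grip (a point): Centre of the lever's upright round black grip, 22 mm diameter, 60 mm tall (30 mm above and below this point); the flat steel lever lies below it. The grip is 120 mm from the pivot axis
- lever_pivot (a point): Point on the lever's vertical pivot axis, at the height of lever_grip
- wing_screw (a joint): Steel wing screw (the gib screw), vertical axis, rad: grows as it is turned clockwise seen from above (tightening); it seats against a hard stop at 4.5. It starts 1.0 to 1.7 short of that. It turns in place without rising or sinking, takes about 0.05 N m to turn and stays where it is left
- wing_grip (a point): Centre of the wing of that screw, on its vertical axis. The flat upright wing is 40 mm long along the point's x axis (about 49 over its round lobes), 10 mm thick along its y axis and 30 mm tall (15 mm above and below this point), z up; grip it across its thickness. A collar 20 mm across carries it from below. Its grey block, 44 mm square, ends 39 mm below this point. It stands at the right of the jig, in the nearer or farther of two places 120 mm apart
- lock_knob (a joint): Round knurled lock knob in the other of the two places, rad, clockwise positive; to be left alone
- knob_mark (a point): Punch mark on the top face of the round lock knob (36 mm diameter, 20 mm tall), 13 mm from its axis; it shows if the knob has been turned
- jig: The dowelling jig's fixed grey base plate, 260 x 320 x 12 mm, on the bench; origin under its centre, x away from the robot's side at yaw 0, y to the left (lever side), z up. A low carriage on it slides with the lever; all else on it but lever grip, wing and knob is lower than 72 mm above the bench
- bush: brass drill bush, ring 22 mm across, 18 mm high, lying on the jig's base plate; origin under its centre; bystander, to be left where it is
- offcut: pine offcut 130 x 50 x 25 mm on the bench beyond the lever; origin under its centre; bystander, to be left where it is
- driver: screwdriver lying across the front edge of the jig's base plate, origin about its middle; bystander, to be left where it is
- glue: white glue bottle, 60 mm across, 150 mm high, behind the jig; origin under its centre; bystander, to be left where it is
- mug: white cup, 76 mm across, 85 mm high, behind the jig on its right; origin under its centre; bystander, to be left where it is
- hammer: hammer lying to the right of the jig; bystander, to be left where it is
- dowel_tray: open wooden tray 100 x 70 x 30 mm behind the jig on its left; origin under its centre; bystander, to be left where it is

How it is judged:
On the way, in this order (a step that is already met when the one before it is completed fails the run):
1. the lever is pulled through its stroke (past 0.97 rad) (value of joint lever above 0.97 rad), for 0.1 s.
2. the lever is back home (within 0.08 rad) (value of joint lever below 0.08 rad), for 0.2 s.
3. the wing screw is seated (within 0.08 rad of its stop) (value of joint wing_screw above 4.42 rad), for 0.1 s.
4. the wing screw is backed off a quarter turn (within 0.26 rad, 15 degrees) and gripped (value of joint wing_screw between 2.67 and 3.19 rad and contact force between the fingers and wing_screw above 2 N), for 0.2 s.
At the end, for the whole second after the job is handed in: The wing screw stands a quarter turn (1.57 rad, within 0.26) back from its seat at 4.5 rad, still, with the fingers gripping it (contact over 2 N); the lever is home (under 0.08 rad); the round knob and the bystanders are as they were (all of step 4 and velocity of joint wing_screw between -0.15 and 0.15 rad/s and value of joint lever below 0.08 rad); the arm keeps its last pose, push and grip.
It fails at once if the lever snaps back (returns faster than 1.5 rad/s) (velocity of joint lever below -1.5 rad/s).
It fails at once if a bystander is shoved (more than 30 mm; the bush more than 20 mm) (distance of bush from where it was at the start of the episode above 0.02 m or distance of any of offcut, driver, glue, mug, hammer, dowel_tray from where it was at the start of the episode above 0.03 m).
It fails at once if the round knob is turned (its mark moves more than 6 mm, about 27 degrees) (distance of knob_mark from where it was at the start of the episode above 0.006 m).
It also fails if it takes over 69 s, if anything falls off the work surface, if the arm or the gripper's body presses on something with over 40 N, if the wrist force passes 120 N, or if a joint passes its speed limit or range.

### The arm

A 6-joint arm with a two-finger parallel gripper is mounted at the origin on the work surface. World frame = base frame: x ahead of the robot, y to its left, z up, the work surface at z = 0. Lengths are in m, angles in rad, forces in N, time in s.
With the tool pointing down it reaches from about 0.4 to 0.825 m from the base axis. Payload 7 kg.
Tool frame: the origin (TCP) lies on the centre line of the jaws, within the pads' length; the fingertips stand tip_reach ahead of it and the grasp point (between the pads) is the TCP (tip_reach is the distance from the TCP to the fingertips, in m); z points along the fingers, y is the line along which they close (so a half turn about z gives the same grasp; the last joint's range is limited). The gripper opens to 88 mm and grips with 3 to 60 N. Pads are 19 mm wide; open, the fingers measure 130 mm over their backs; the gripper's body (78 mm by 193 mm) begins 47 mm behind the grasp point.
Start: joints at [-0.874, 0.359, 0.012, 0, -1.224, -0.288], TCP at [0.268, -0.619, 0.246] pointing down, gripper open.
Joint ranges: [-3.07, 3.07], [-1.43, 2.12], [-1.02, 1.25], [-3.03, 1.67], [-3.05, -0], [-3.03, 3.03]. Speed limits (rad/s): [2.39, 2.39, 3.01, 3.14, 3.14, 3.14].

### API

Orientations are given as [roll, pitch, yaw] about the fixed x, y, z axes, in that order (R = Rz(yaw) Ry(pitch) Rx(roll)).
In Python, from station import get_state, grab_frame, calibration, job_done, find_in, mark_of, tip_reach gives the robot as it stands.
- The arm moves only by the shell command python3 -m handwheel 'ROWS' [OPENING] [FORCE]. ROWS is JSON, a list of rows, each an object with "delta_pos": the shift along the world's x, y, z in units of 30 mm (1.0 is 30 mm), a list of three; "dr": the turn, a rotation vector about the world's x, y, z in degrees, a list of three. In form: [{"delta_pos": [tx, ty, tz], "dr": [rx, ry, rz]}, ...]. A call has 1 to 10 rows; each row shifts and turns the commanded pose from where the row before left it; what a row does not reach is not made up. A row lasts 1/10 s, in which the tool goes at most 50 mm and 8.59 degrees, less where a joint would pass 70% of its speed; a pose out of reach is approached as far as the arm can. A call is refused whole if a number of a shift passes 1 or a number of a turn 8.59, either way. A call with a gripper value outside its range is refused whole. OPENING is the closure, from -1 (fully open) to 1 (shut), set as the call begins (- or left out, the last holds). The fingers move at their own pace and stop on an object; FORCE is the grip in N (left out, the last holds). Time passes only in rows, so rows that do not move let the fingers close. It gives the time, the measured TCP pose, the force, the opening and the grip force at its end, in the units of the state.
- get_state(): the state, without advancing time (a new reading comes with each control period).
- grab_frame(name): name is "scene" or "side" or "wrist"; returns the picture (420x560x3 uint8, red, green, blue); there is no depth.
- calibration(name): a dict with "fx", "fy", "cx", "cy" (pixels), "extrinsics" (4x4, takes a point from world to camera coordinates). Camera axes: x right, y down, z forward; pixel columns grow to the right and rows downward; lengths in m; the calibration is good to about 2 mm. A picture is of the moment at which its call begins: read the wrist's pose just before it. calibration takes no time and is no camera call; for the wrist camera it gives the pose at the moment of the call.
- job_done(): hands the job in; it is judged then, once.
Trained networks look in the newest picture that a camera, given by its name, has taken for a name from the list of things; names that differ only in an ending like _2 or _b are one class to them, and where a whole thing is asked for, a point or a joint stands for the part that bears it (a point fixed in the world has none). Each returns a list of dicts, best first, with "conf" (0 to 1); they miss things now and then, are a little off and sometimes report something else, mostly with a low value. They report only what shows in the picture. A call takes as long as a camera call.
- find_in(camera, query): "location" ([column, row] in pixels, amid what is visible of it).
- mark_of(camera, query): "location" ([column, row] in pixels: a listed point, or the origin of a listed thing).
The state is a dict: "t": time; "q": joint angles; "qd": joint speeds; "joint_efforts": joint torques, N m; "eef_pos": TCP position; "ee_rot": TCP orientation; "force": force on the tool from outside, world axes, zero at the start; "moment": the same for the moment, N m; "width": finger opening in m; "gripper_force": force on a finger pad.
Only numpy, scipy, OpenCV 4.12 (cv2) and the standard library are available. Lean on these libraries where they do the work, as an engineer would, in place of code of your own. Each camera call takes 0.05 s, during which the arm holds its last target. There are 200 camera calls.

## Working session

There is one attempt and no reset: what is moved stays moved. The work goes in short steps, Python scripts to look and compute and a shell command to move; the robot and the scene stay as the last step left them, time stands still between calls to the robot, and variables do not carry over. Pictures are saved under pics/ and viewed, at most 10 in all, crops included, and the job is handed in when it is done.

```bash
ls; mkdir -p pics; cat > h.py <<'E'
import numpy as np, cv2
from station import *
def proj(c,P):
    K=calibration(c);E=np.array(K["extrinsics"]);p=E[:3,:3]@np.array(P)+E[:3,3]
    return K["fx"]*p[0]/p[2]+K["cx"],K["fy"]*p[1]/p[2]+K["cy"]
def ray(c,uv,K=None):
    K=K or calibration(c);E=np.array(K["extrinsics"]);R=E[:3,:3]
    o=-R.T@E[:3,3];d=R.T@np.array([(uv[0]-K["cx"])/K["fx"],(uv[1]-K["cy"])/K["fy"],1]);return o,d/np.linalg.norm(d)
def atz(c,uv,z):
    o,d=ray(c,uv);return o+d*(z-o[2])/d[2]
def tri(rs):
    A=0;b=0
    for o,d in rs:
        M=np.eye(3)-np.outer(d,d);A=A+M;b=b+M@o
    x=np.linalg.solve(A,b);return x,[np.linalg.norm((np.eye(3)-np.outer(d,d))@(x-o)) for o,d in rs]
E
python3 - <<'E'
from h import *
np.set_printoptions(precision=4,suppress=True)
for c in("scene","side"):
    cv2.imwrite(f"pics/{c}0.png",grab_frame(c)[:,:,::-1])
s=get_state();print(s,tip_reach)
for q in["lever_grip","lever_pivot","wing_grip","knob_mark","jig","bush","glue","mug"]:
    r=[]
    for c in("scene","side"):
        m=mark_of(c,q);print(q,c,[(np.round(x["location"]),round(x["conf"],2)) for x in m[:2]])
        if m:r.append(ray(c,m[0]["location"]))
    if len(r)==2:print("   ",*tri(r))
E
```

```text
pics
{'t': 0.1, 'q': array([-0.8739,  0.3593,  0.0112, -0.0003, -1.2241, -0.2881]), 'qd': array([ 0.    , -0.0008,  0.0031,  0.001 , -0.0013, -0.001 ]), 'joint_efforts': array([ -0.0009, -58.4162,  29.3751,   7.0156,   0.0101,  -0.0001]), 'eef_pos': array([ 0.2681, -0.619 ,  0.2447]), 'ee_rot': array([ 3.1401, -0.0001, -2.7329]), 'force': array([ 0.9632,  0.535 , -0.2968]), 'moment': array([-0.0849, -0.0142,  0.0071]), 'gripper_force': 0.0, 'width': 0.0874389024284303} 0.019
lever_grip scene [(array([333., 152.]), 0.94)]
lever_grip side [(array([225., 268.]), 0.84), (array([309., 264.]), 0.3)]
    [0.618  0.242  0.0953] [np.float64(0.0016944249028354851), np.float64(0.0016944249028356504)]
lever_pivot scene [(array([280., 156.]), 0.92)]
lever_pivot side [(array([286., 252.]), 0.64)]
    [0.5302 0.15   0.0955] [np.float64(0.005852508890842204), np.float64(0.005852508890842195)]
wing_grip scene [(array([207., 181.]), 0.65), (array([258., 201.]), 0.15)]
wing_grip side [(array([360., 219.]), 0.71), (array([281., 191.]), 0.65)]
    [ 0.4398 -0.018   0.0849] [np.float64(0.00154312005427130
[... 271 characters left out ...]
(array([256., 198.]), 0.75)]
jig side [(array([308., 266.]), 0.59)]
    [ 0.5108  0.0747 -0.0019] [np.float64(0.00484155082883775), np.float64(0.004841550828837848)]
bush scene [(array([268., 162.]), 0.64)]
bush side [(array([308., 315.]), 0.55)]
    [0.4577 0.1987 0.0054] [np.float64(0.008799675355509308), np.float64(0.00879967535550937)]
glue scene [(array([298., 253.]), 0.85)]
glue side [(array([249., 224.]), 0.85)]
    [ 0.6953 -0.0003 -0.0074] [np.float64(0.0021641646368177362), np.float64(0.002164164636817522)]
mug scene [(array([250., 289.]), 0.6)]
mug side [(array([282., 193.]), 0.65)]
    [ 0.6748 -0.1443 -0.0057] [np.float64(0.0018792329884452894), np.float64(0.001879232988444963)]
```

View pics/scene0.png

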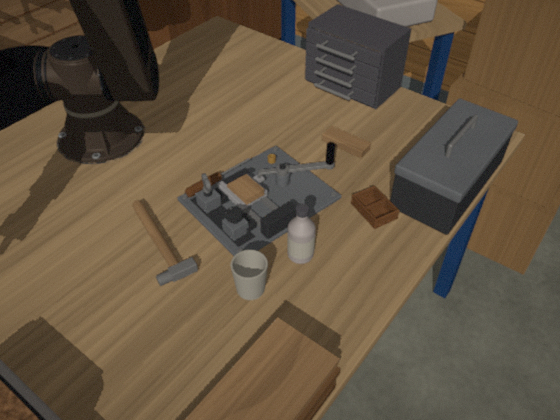

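View pics/side0.png

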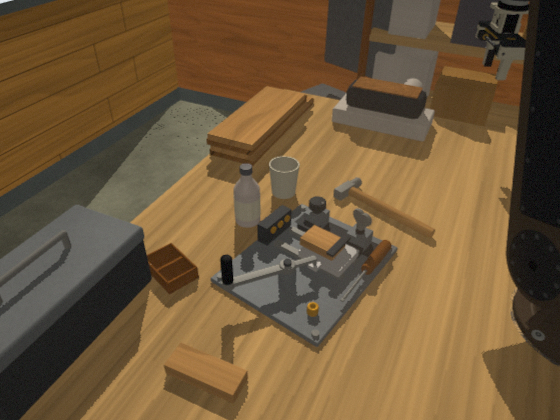

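Both views agree: the wing is in the nearer place (scene 207,183; side 361,219) and the knob in the farther one (scene 234,212; side 317,204). The grip is at scene (330,152) and side (227,268), and its spacing from the pivot fits 120 mm. I'll move over the wing for a wrist view.

```bash
python3 -m handwheel '[{"delta_pos":[0.29,1,0.06],"dr":[0,0,2.6]},{"delta_pos":[0.29,1,0.06],"dr":[0,0,2.6]},{"delta_pos":[0.29,1,0.06],"dr":[0,0,2.6]},{"delta_pos":[0.29,1,0.06],"dr":[0,0,2.6]},{"delta_pos":[0.29,1,0.06],"dr":[0,0,2.6]},{"delta_pos":[0.29,1,0.06],"dr":[0,0,2.6]},{"delta_pos":[0.29,1,0.06],"dr":[0,0,2.6]},{"delta_pos":[0.29,1,0.06],"dr":[0,0,2.6]},{"delta_pos":[0.29,1,0.06],"dr":[0,0,2.6]},{"delta_pos":[0.29,1,0.06],"dr":[0,0,2.6]}]' -1 20
python3 -m handwheel '[{"delta_pos":[0.29,1,0.06],"dr":[0,0,2.6]},{"delta_pos":[0.29,1,0.06],"dr":[0,0,2.6]},{"delta_pos":[0.29,1,0.06],"dr":[0,0,2.6]},{"delta_pos":[0.29,1,0.06],"dr":[0,0,2.6]},{"delta_pos":[0.29,1,0.06],"dr":[0,0,2.6]},{"delta_pos":[0.29,1,0.06],"dr":[0,0,2.6]},{"delta_pos":[0.29,1,0.06],"dr":[0,0,2.6]},{"delta_pos":[0.29,1,0.06],"dr":[0,0,2.6]},{"delta_pos":[0.29,1,0.06],"dr":[0,0,2.6]},{"delta_pos":[0.29,1,0.06],"dr":[0,0,2.6]}]'
python3 - <<'E'
from h import *
np.set_printoptions(precision=4,suppress=True)
im=grab_frame("wrist");K=calibration("wrist");cv2.imwrite("pics/w1.png",im[:,:,::-1])
s=get_state();print(s["eef_pos"],s["ee_rot"],s["q"],ray("wrist",(280,210)))
for q,z in(("lever_grip",.095),("lever_pivot",.095),("wing_grip",.085),("knob_mark",.08),("bush",.012)):
    print(q,[(np.round(x["location"]),round(x["conf"],2),atz("wrist",x["location"],z)) for x in mark_of("wrist",q)[:2]])
E
```

```text
t: 1.9
eef_pos: [0.3555, -0.3182, 0.2639]
ee_rot: [-3.141, 0.0, -2.277]
force: [1.0, -0.2, 1.2]
width: 0.0877
gripper_force: 0.0
t: 2.9
eef_pos: [0.4424, -0.0181, 0.282]
ee_rot: [-3.141, 0.001, -1.823]
force: [0.5, -0.2, 0.9]
width: 0.0873
gripper_force: 0.0
[ 0.4441 -0.0154  0.2823] [-3.1398  0.0016 -1.8198] [ 0.4116 -0.0596 -0.4074 -0.0001 -1.2206 -0.6605] (array([ 0.4249, -0.0909,  0.4213]), array([ 0.0777,  0.2601, -0.9625]))
lever_grip []
lever_pivot [(array([247., 345.]), 0.86, array([0.5324, 0.1507, 0.095 ]))]
wing_grip [(array([107., 238.]), 0.7, array([ 0.6489, -0.0208,  0.085 ])), (array([284., 191.]), 0.6, array([ 0.4402, -0.0237,  0.085 ]))]
knob_mark [(array([194., 190.]), 0.94, array([ 0.5363, -0.0495,  0.08  ]))]
bush [(array([312., 321.]), 0.7, array([0.4532, 0.1938, 0.012 ]))]
```

View pics/w1.png

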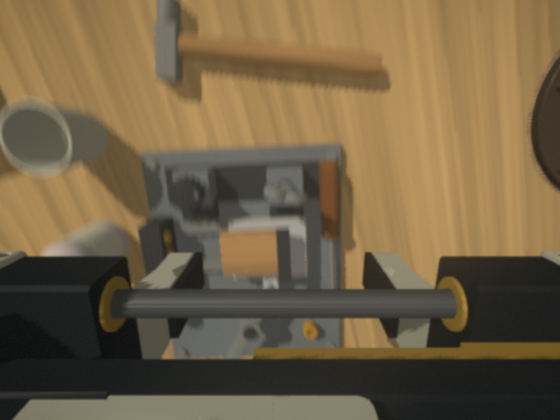

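The wrist view shows the wing at (284,191), the knob at (190,190) and the driver at (328,200). The pivot agrees with the other views to 3 mm. Next I'll move above the lever grip.

```bash
python3 -m handwheel '[{"delta_pos":[0.65,0.95,0],"dr":[0,0,0]},{"delta_pos":[0.65,0.95,0],"dr":[0,0,0]},{"delta_pos":[0.65,0.95,0],"dr":[0,0,0]},{"delta_pos":[0.65,0.95,0],"dr":[0,0,0]},{"delta_pos":[0.65,0.95,0],"dr":[0,0,0]},{"delta_pos":[0.65,0.95,0],"dr":[0,0,0]},{"delta_pos":[0.65,0.95,0],"dr":[0,0,0]},{"delta_pos":[0.65,0.95,0],"dr":[0,0,0]},{"delta_pos":[0.65,0.95,-0.3],"dr":[0,0,0]},{"delta_pos":[0,0,0],"dr":[0,0,0]}]'
python3 - <<'E'
from h import *
np.set_printoptions(precision=4,suppress=True)
im=grab_frame("wrist");K=calibration("wrist");cv2.imwrite("pics/w2.png",im[:,:,::-1])
s=get_state();print(s["eef_pos"],s["ee_rot"],s["q"])
for q,z in(("lever_grip",.095),("lever_pivot",.095),("wing_grip",.085),("knob_mark",.08)):
    print(q,[(np.round(x["location"]),round(x["conf"],2),atz("wrist",x["location"],z)) for x in mark_of("wrist",q)[:2]])
E
```

```text
t: 4.2
eef_pos: [0.6191, 0.2384, 0.2696]
ee_rot: [3.139, -0.002, -1.826]
force: [-1.0, -0.2, -0.3]
width: 0.0873
gripper_force: 0.0
[0.6183 0.2371 0.2704] [ 3.1394 -0.0024 -1.8259] [ 0.6599  0.3263  0.0212 -0.0003 -1.269  -0.9149]
lever_grip [(array([287., 202.]), 0.85, array([0.6141, 0.2388, 0.095 ])), (array([174., 198.]), 0.7, array([0.7261, 0.2058, 0.095 ]))]
lever_pivot [(array([346.,  92.]), 0.91, array([0.5341, 0.1502, 0.095 ]))]
wing_grip [(array([348.,  91.]), 0.66, array([0.5303, 0.1497, 0.085 ]))]
knob_mark []
```

View pics/w2.png

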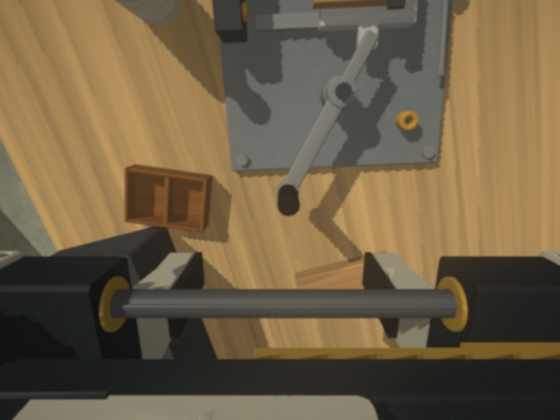

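The wrist view shows the grip at (288,200) and the pivot at (342,92). That puts the grip at (0.6145, 0.239), 121 mm from the pivot, which checks out. I'll descend and close.

```bash
python3 -m handwheel '[{"delta_pos":[-0.13,0.06,-0.64],"dr":[0,0,0]},{"delta_pos":[0,0,-0.64],"dr":[0,0,0]},{"delta_pos":[0,0,-0.64],"dr":[0,0,0]},{"delta_pos":[0,0,-0.64],"dr":[0,0,0]},{"delta_pos":[0,0,-0.64],"dr":[0,0,0]},{"delta_pos":[0,0,-0.64],"dr":[0,0,0]},{"delta_pos":[0,0,-0.64],"dr":[0,0,0]},{"delta_pos":[0,0,-0.64],"dr":[0,0,0]},{"delta_pos":[0,0,-0.6],"dr":[0,0,0]},{"delta_pos":[0,0,0],"dr":[0,0,0]}]'
python3 -m handwheel '[{"delta_pos":[0,0,0],"dr":[0,0,0]},{"delta_pos":[0,0,0],"dr":[0,0,0]},{"delta_pos":[0,0,0],"dr":[0,0,0]},{"delta_pos":[0,0,0],"dr":[0,0,0]},{"delta_pos":[0,0,0],"dr":[0,0,0]},{"delta_pos":[0,0,0],"dr":[0,0,0]},{"delta_pos":[0,0,0],"dr":[0,0,0]},{"delta_pos":[0,0,0],"dr":[0,0,0]}]' 1 30
python3 - <<'E'
from h import *
p=get_state()["eef_pos"];print(p)
c=np.array([.533,.150]);a0=np.deg2rad(47.5)
for n in range(21):
    a=a0+1.07*n/20;b=a0+1.07*(n-1)/20
    print(n,np.round(.12*np.array([np.cos(a)-np.cos(b),np.sin(a)-np.sin(b)])/.03,2),np.round(c+.12*np.array([np.cos(a),np.sin(a)]),4))
E
```

```text
t: 5.45
eef_pos: [0.6125, 0.2373, 0.0994]
ee_rot: [3.139, -0.002, -1.827]
force: [-0.7, -0.6, -0.2]
width: 0.0878
gripper_force: 0.0
t: 6.25
eef_pos: [0.6139, 0.239, 0.1009]
ee_rot: [3.142, -0.0, -1.825]
force: [-0.1, -0.7, 0.8]
width: 0.0293
gripper_force: 0.0
[0.6138544 0.2389549 0.1009208]
0 [-0.15  0.15] [0.6141 0.2385]
1 [-0.16  0.14] [0.6092 0.2427]
2 [-0.17  0.13] [0.6042 0.2466]
3 [-0.18  0.12] [0.5989 0.2503]
4 [-0.18  0.11] [0.5934 0.2537]
5 [-0.19  0.1 ] [0.5878 0.2568]
6 [-0.19  0.09] [0.582  0.2595]
7 [-0.2   0.08] [0.5761 0.262 ]
8 [-0.2   0.07] [0.57   0.2641]
9 [-0.21  0.06] [0.5639 0.266 ]
10 [-0.21  0.05] [0.5576 0.2674]
11 [-0.21  0.04] [0.5513 0.2686]
12 [-0.21  0.03] [0.545  0.2694]
13 [-0.21  0.02] [0.5385 0.2699]
14 [-0.21  0.  ] [0.5321 0.27  ]
15 [-0.21 -0.01] [0.5257 0.2698]
16 [-0.21 -0.02] [0.5193 0.2692]
17 [-0.21 -0.03] [0.513  0.2683]
18 [-0.21 -0.04] [0.5067 0.2671]
19 [-0.21 -0.05] [0.5004 0.2655]
20 [-0.2  -0.06] [0.4943 0.2636]
```

```bash
python3 -m handwheel '[{"delta_pos":[0,0,0],"dr":[0,0,0]},{"delta_pos":[0,0,0],"dr":[0,0,0]},{"delta_pos":[0,0,0],"dr":[0,0,0]}]'
python3 -m handwheel '[{"delta_pos":[-0.16,0.14,0],"dr":[0,0,0]},{"delta_pos":[-0.17,0.13,0],"dr":[0,0,0]},{"delta_pos":[-0.18,0.12,0],"dr":[0,0,0]},{"delta_pos":[-0.18,0.11,0],"dr":[0,0,0]},{"delta_pos":[-0.19,0.10,0],"dr":[0,0,0]},{"delta_pos":[0,0,0],"dr":[0,0,0]}]'
```

```text
t: 6.55
eef_pos: [0.614, 0.2389, 0.1009]
ee_rot: [-3.141, 0.0, -1.825]
force: [0.8, -1.3, -1.1]
width: 0.0216
gripper_force: 30.0
t: 7.15
eef_pos: [0.5893, 0.259, 0.101]
ee_rot: [-3.138, 0.004, -1.824]
force: [9.3, 5.1, -8.4]
width: 0.0213
gripper_force: 30.0
```

```bash
python3 -m handwheel '[{"delta_pos":[-0.19,0.09,0],"dr":[0,0,0]},{"delta_pos":[-0.20,0.08,0],"dr":[0,0,0]},{"delta_pos":[-0.20,0.07,0],"dr":[0,0,0]},{"delta_pos":[-0.21,0.06,0],"dr":[0,0,0]},{"delta_pos":[-0.21,0.05,0],"dr":[0,0,0]},{"delta_pos":[-0.21,0.04,0],"dr":[0,0,0]},{"delta_pos":[-0.21,0.03,0],"dr":[0,0,0]},{"delta_pos":[-0.21,0.02,0],"dr":[0,0,0]},{"delta_pos":[0,0,0],"dr":[0,0,0]}]'
python3 - <<'E'
from h import *
s=get_state();print(s["q"],s["force"],s["moment"])
grab_frame("scene")
for x in mark_of("scene","lever_grip")[:2]:print(x,atz("scene",x["location"],.095))
E
```

```text
t: 8.05
eef_pos: [0.5408, 0.2739, 0.1017]
ee_rot: [-3.137, 0.007, -1.823]
force: [10.1, 9.7, -9.0]
width: 0.0215
gripper_force: 30.0
[ 7.90971857e-01  3.70033777e-01 -3.30883673e-01  5.37853972e-04
 -8.61157653e-01 -1.04351947e+00] [10.10899713  9.65283555 -8.99160889] [ 3.38337173 -3.25184689  0.36706803]
{'location': [316.7, 135.6], 'conf': 0.59} [0.54972207 0.27068219 0.095     ]
{'location': [374.2, 210.0], 'conf': 0.16} [0.80297072 0.13121877 0.095     ]
```

```bash
python3 - <<'E'
import numpy as np
from scipy.optimize import least_squares
P=np.array([[.614,.2389],[.5893,.259],[.5408,.2739]])
f=least_squares(lambda c:np.hypot(*(P-c).T)-.12,[.533,.15]);print(f.x,f.fun)
c=f.x;print(np.rad2deg([np.arctan2(*(p-c)[::-1]) for p in P]))
a=np.arctan2(*(P[0]-c)[::-1])+np.array([1.0,1.05,1.07]);print(c+.12*np.c_[np.cos(a),np.sin(a)])
E
```

```text
[0.52896249 0.15469293] [-0.00032457  0.00050137 -0.00020663]
[44.7188675  59.95231929 84.32900226]
[[0.50398308 0.27206426]
 [0.49814818 0.27066912]
 [0.49583497 0.27002969]]
```

```bash
python3 -m handwheel '[{"delta_pos":[-0.2,0.07,0],"dr":[0,0,0]},{"delta_pos":[-0.2,0.05,0],"dr":[0,0,0]},{"delta_pos":[-0.2,0.03,0],"dr":[0,0,0]},{"delta_pos":[-0.2,0,0],"dr":[0,0,0]},{"delta_pos":[-0.2,-0.02,0],"dr":[0,0,0]},{"delta_pos":[-0.2,-0.03,0],"dr":[0,0,0]},{"delta_pos":[-0.2,-0.05,0],"dr":[0,0,0]},{"delta_pos":[-0.1,-0.03,0],"dr":[0,0,0]},{"delta_pos":[0,0,0],"dr":[0,0,0]},{"delta_pos":[0,0,0],"dr":[0,0,0]}]'
```

```text
t: 9.15
eef_pos: [0.4976, 0.2723, 0.1018]
ee_rot: [-3.135, 0.005, -1.824]
force: [23.0, -1.2, -12.8]
width: 0.0216
gripper_force: 30.0
```

```bash
python3 - <<'E'
from h import *
grab_frame("scene")
for x in mark_of("scene","lever_grip")[:2]:print(x,atz("scene",x["location"],.1))
c=np.array([.529,.1547]);P=[]
for n in range(25):
    a=np.deg2rad(44.7)+1.06*(1-n/24);P.append(c+.12*np.array([np.cos(a),np.sin(a)]))
print(np.round(np.diff(P,axis=0)/.03,2).tolist(),P[0],P[-1])
E
```

```text
{'location': [300.9, 129.1], 'conf': 0.94} [0.50542401 0.26245261 0.1       ]
{'location': [220.5, 179.9], 'conf': 0.67} [ 0.47215321 -0.00780342  0.1       ]
[[0.17, 0.04], [0.17, 0.04], [0.17, 0.03], [0.18, 0.02], [0.18, 0.01], [0.18, 0.0], [0.18, -0.0], [0.18, -0.01], [0.18, -0.02], [0.17, -0.03], [0.17, -0.03], [0.17, -0.04], [0.17, -0.05], [0.17, -0.06], [0.16, -0.06], [0.16, -0.07], [0.16, -0.08], [0.15, -0.09], [0.15, -0.09], [0.15, -0.1], [0.14, -0.1], [0.14, -0.11], [0.13, -0.12], [0.13, -0.12]] [0.49706558 0.27037278] [0.61429594 0.23910736]
```

```bash
python3 -m handwheel '[{"delta_pos":[-0.12,-0.03,0],"dr":[0,0,0]},{"delta_pos":[0,0,0],"dr":[0,0,0]},{"delta_pos":[0,0,0],"dr":[0,0,0]}]'
python3 - <<'E'
from h import *
cv2.imwrite("pics/s2.png",cv2.resize(grab_frame("side")[150:350,120:420,::-1],(750,500)))
for x in mark_of("side","lever_grip")[:2]:print(x,atz("side",x["location"],.1))
E
```

```text
t: 9.55
eef_pos: [0.4967, 0.2722, 0.1019]
ee_rot: [-3.132, 0.007, -1.823]
force: [37.1, -2.8, -22.5]
width: 0.0216
gripper_force: 30.0
{'location': [280.1, 298.8], 'conf': 0.44} [0.49432183 0.26727212 0.1       ]
```

View pics/s2.png

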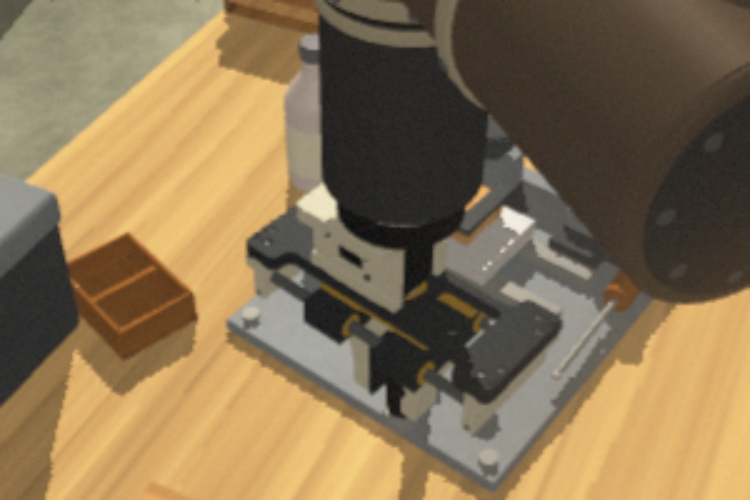

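The crop shows the black grip still between the fingers (400,395). The force rose 14 N for 1 mm of motion, so the lever is on its stop. I'll ease it home slowly.

```bash
python3 -m handwheel '[{"delta_pos":[0.12,0.03,0],"dr":[0,0,0]},{"delta_pos":[0.17,0.04,0],"dr":[0,0,0]},{"delta_pos":[0.17,0.04,0],"dr":[0,0,0]},{"delta_pos":[0.17,0.03,0],"dr":[0,0,0]},{"delta_pos":[0.18,0.02,0],"dr":[0,0,0]},{"delta_pos":[0.18,0.01,0],"dr":[0,0,0]},{"delta_pos":[0.18,0,0],"dr":[0,0,0]},{"delta_pos":[0.18,0,0],"dr":[0,0,0]},{"delta_pos":[0.18,-0.01,0],"dr":[0,0,0]}]'
python3 -m handwheel '[{"delta_pos":[0.18,-0.02,0],"dr":[0,0,0]},{"delta_pos":[0.17,-0.03,0],"dr":[0,0,0]},{"delta_pos":[0.17,-0.03,0],"dr":[0,0,0]},{"delta_pos":[0.17,-0.04,0],"dr":[0,0,0]},{"delta_pos":[0.17,-0.05,0],"dr":[0,0,0]},{"delta_pos":[0.17,-0.06,0],"dr":[0,0,0]},{"delta_pos":[0.16,-0.06,0],"dr":[0,0,0]},{"delta_pos":[0.16,-0.07,0],"dr":[0,0,0]}]'
python3 -m handwheel '[{"delta_pos":[0.16,-0.08,0],"dr":[0,0,0]},{"delta_pos":[0.15,-0.09,0],"dr":[0,0,0]},{"delta_pos":[0.15,-0.09,0],"dr":[0,0,0]},{"delta_pos":[0.15,-0.10,0],"dr":[0,0,0]},{"delta_pos":[0.14,-0.10,0],"dr":[0,0,0]},{"delta_pos":[0.14,-0.11,0],"dr":[0,0,0]},{"delta_pos":[0.13,-0.12,0],"dr":[0,0,0]},{"delta_pos":[0.13,-0.12,0],"dr":[0,0,0]},{"delta_pos":[0,0,0],"dr":[0,0,0]}]'
```

```text
t: 10.55
eef_pos: [0.5363, 0.275, 0.1016]
ee_rot: [-3.141, 0.001, -1.825]
force: [2.2, 1.7, 7.0]
width: 0.0217
gripper_force: 30.0
t: 11.35
eef_pos: [0.5762, 0.2636, 0.1016]
ee_rot: [3.141, -0.0, -1.825]
force: [-1.8, 0.4, 8.7]
width: 0.0215
gripper_force: 30.0
t: 12.25
eef_pos: [0.6107, 0.2391, 0.1015]
ee_rot: [3.141, -0.0, -1.826]
force: [-0.2, 0.9, 7.4]
width: 0.0215
gripper_force: 30.0
```

```bash
python3 -m handwheel '[{"delta_pos":[0.07,-0.06,0],"dr":[0,0,0]},{"delta_pos":[0.07,-0.06,0],"dr":[0,0,0]},{"delta_pos":[0,0,0],"dr":[0,0,0]},{"delta_pos":[0,0,0],"dr":[0,0,0]}]'
python3 - <<'E'
from h import *
s=get_state();print(s["eef_pos"],s["force"])
for c in("scene","side"):
    grab_frame(c)
    for x in mark_of(c,"lever_grip")[:1]:print(x,atz(c,x["location"],.1))
E
```

```text
t: 12.65
eef_pos: [0.6137, 0.2366, 0.1014]
ee_rot: [3.14, 0.0, -1.825]
force: [-6.6, 4.7, 9.2]
width: 0.0213
gripper_force: 30.0
[0.61370638 0.23655791 0.10144204] [-6.56956346  4.70553664  9.22534171]
{'location': [330.7, 153.1], 'conf': 0.91} [0.62026201 0.22959832 0.1       ]
{'location': [224.5, 268.3], 'conf': 0.94} [0.6137599 0.2456335 0.1      ]
```

The hard stop at home shows as 8 N along the tangent, so the lever is home. I'll release, lift, and go back over the wing.

```bash
python3 -m handwheel '[{"delta_pos":[-0.04,0.04,0],"dr":[0,0,0]},{"delta_pos":[0,0,0],"dr":[0,0,0]},{"delta_pos":[0,0,0],"dr":[0,0,0]},{"delta_pos":[0,0,0],"dr":[0,0,0]},{"delta_pos":[0,0,0],"dr":[0,0,0]},{"delta_pos":[0,0,0.3],"dr":[0,0,0]},{"delta_pos":[0,0,0.7],"dr":[0,0,0]},{"delta_pos":[0,0,0.9],"dr":[0,0,0]},{"delta_pos":[0,0,0.9],"dr":[0,0,0]},{"delta_pos":[0,0,0.9],"dr":[0,0,0]}]' -1 30
python3 -m handwheel '[{"delta_pos":[-0.65,-0.95,0.5],"dr":[0,0,0]},{"delta_pos":[-0.65,-0.95,0],"dr":[0,0,0]},{"delta_pos":[-0.65,-0.95,0],"dr":[0,0,0]},{"delta_pos":[-0.65,-0.95,0],"dr":[0,0,0]},{"delta_pos":[-0.65,-0.95,0],"dr":[0,0,0]},{"delta_pos":[-0.65,-0.95,0],"dr":[0,0,0]},{"delta_pos":[-0.65,-0.95,-0.4],"dr":[0,0,0]},{"delta_pos":[-0.65,-0.95,-0.5],"dr":[0,0,0]},{"delta_pos":[-0.6,-0.95,-0.6],"dr":[0,0,0]},{"delta_pos":[0,0,0],"dr":[0,0,0]}]'
python3 - <<'E'
from h import *
np.set_printoptions(precision=4,suppress=True)
im=grab_frame("wrist");K=calibration("wrist")
s=get_state();print(s["eef_pos"],s["ee_rot"],s["q"])
M=mark_of("wrist","wing_grip");print([(x["location"],x["conf"],atz("wrist",x["location"],.085)) for x in M[:2]])
u,v=map(int,M[0]["location"]);u0,v0=max(u-70,0),max(v-55,0);print(u0,v0)
np.save("w3.npy",im);cv2.imwrite("pics/w3.png",cv2.resize(im[v0:v0+110,u0:u0+140,::-1],(700,550),interpolation=cv2.INTER_CUBIC))
for c in("scene","side"):
    grab_frame(c)
    for x in mark_of(c,"lever_grip")[:1]:print(x,atz(c,x["location"],.095))
E
```

```text
t: 13.85
eef_pos: [0.6136, 0.237, 0.2138]
ee_rot: [-3.141, 0.0, -1.825]
force: [0.5, 0.5, -0.5]
width: 0.0872
gripper_force: 0.0
t: 14.85
eef_pos: [0.4358, -0.022, 0.1806]
ee_rot: [3.138, -0.001, -1.828]
force: [0.4, 1.4, 0.0]
width: 0.0877
gripper_force: 0.0
[ 0.4381 -0.0208  0.182 ] [ 3.1409 -0.0003 -1.8271] [ 0.405   0.0173 -0.5762 -0.0002 -0.978  -0.6612]
[([277.7, 227.6], 0.74, array([ 0.4448, -0.0181,  0.085 ]))]
207 172
{'location': [334.2, 154.2], 'conf': 0.93} [0.6263 0.2366 0.095 ]
{'location': [225.3, 269.2], 'conf': 0.66} [0.6141 0.2428 0.095 ]
```

View pics/w3.png

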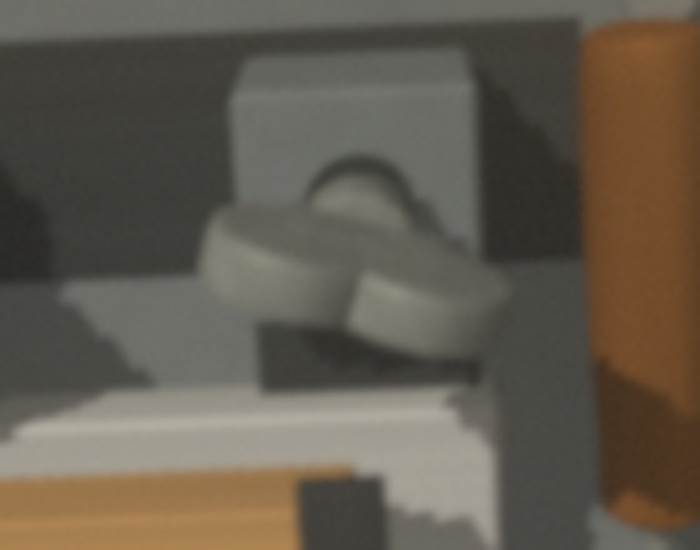

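The crop shows the wing's two lobes running from about (247,223) to (308,236) full-frame, with the collar behind them. I'll triangulate its centre and draw the model at that yaw to check.

```bash
python3 - <<'E'
from h import *
np.set_printoptions(precision=4,suppress=True)
rs=[ray("scene",(207,182)),ray("side",(360,219)),ray("wrist",(277.7,227.6))]
x,r=tri(rs);print(x,r)
c=x
def pts(c,yaw,z):
    d=np.array([np.cos(yaw),np.sin(yaw),0]);n=np.array([-d[1],d[0],0])
    return [c+a*d+b*n+[0,0,z] for a,b in((-.0245,-.005),(.0245,-.005),(.0245,.005),(-.0245,.005))]
for zz in(.012,):
    a=atz("wrist",(247,223),c[2]+.003);b=atz("wrist",(308,236),c[2]+.003)
    print(a,b,np.linalg.norm(a-b),np.rad2deg(np.arctan2(*(a-b)[1::-1])),(a+b)/2)
yaw=np.arctan2(*(a-b)[1::-1])
im=np.load("w3.npy")[172:282,207:347,::-1];im=cv2.resize(im,(700,550),interpolation=cv2.INTER_CUBIC)
for z,col in((.015,(0,255,0)),(-.015,(0,0,255)),(0,(255,0,0))):
    q=np.array([proj("wrist",p) for p in pts(c,yaw,z)]);q=((q-[207,172]+.5)*5).astype(int)
    cv2.polylines(im,[q.reshape(-1,1,2)],True,col,1)
cv2.imwrite("pics/ov.png",im)
E
```

```text
[ 0.4422 -0.0186  0.0843] [np.float64(0.003554843655097579), np.float64(0.0017293863977557663), np.float64(0.003991614969617541)]
[ 0.4678 -0.0273  0.0873] [ 0.4241 -0.0048  0.0873] 0.04908192696464678 -27.220616909231943 [ 0.446  -0.016   0.0873]
```

View pics/ov.png

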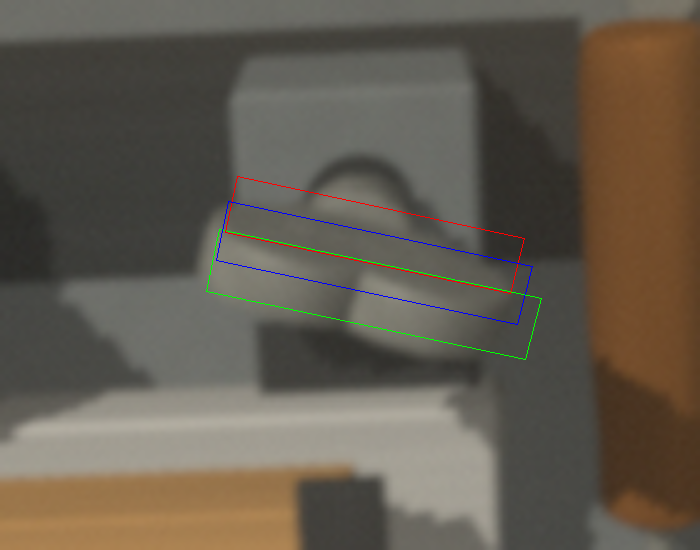

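The model needs shifting about 3 mm in +x and one more degree, which puts the centre at about (0.4455, -0.018) with yaw about -28°. I'll turn the jaws across the thickness, pre-close to 40 mm and recheck from there.

```bash
python3 -m handwheel '[{"delta_pos":[0.12,0.05,0],"dr":[0,0,8.5]},{"delta_pos":[0.12,0.05,0],"dr":[0,0,8.5]},{"delta_pos":[0,0,0],"dr":[0,0,8.5]},{"delta_pos":[0,0,0],"dr":[0,0,8.5]},{"delta_pos":[0,0,0],"dr":[0,0,8.5]},{"delta_pos":[0,0,0],"dr":[0,0,8.5]},{"delta_pos":[0,0,0],"dr":[0,0,8.5]},{"delta_pos":[0,0,0],"dr":[0,0,8.5]},{"delta_pos":[0,0,0],"dr":[0,0,8.5]},{"delta_pos":[0,0,0],"dr":[0,0,0]}]' 0.1 30
python3 - <<'E'
from h import *
np.set_printoptions(precision=4,suppress=True)
im=grab_frame("wrist");K=calibration("wrist")
s=get_state();print(s["eef_pos"],s["ee_rot"],s["q"],s["width"])
M=mark_of("wrist","wing_grip");print([(x["location"],x["conf"],atz("wrist",x["location"],.0845)) for x in M[:2]])
c=np.array([.4455,-.018,.0845]);yaw=np.deg2rad(-28)
d=np.array([np.cos(yaw),np.sin(yaw),0]);n=np.array([-d[1],d[0],0])
u,v=map(int,proj("wrist",c));u0,v0=max(u-70,0),max(v-55,0);print(u,v)
im=cv2.resize(im[v0:v0+110,u0:u0+140,::-1],(700,550),interpolation=cv2.INTER_CUBIC)
for z,col in((.015,(0,255,0)),(-.015,(0,0,255))):
    q=np.array([proj("wrist",c+a*d+b*n+[0,0,z]) for a,b in((-.0245,-.005),(.0245,-.005),(.0245,.005),(-.0245,.005))])
    cv2.polylines(im,[((q-[u0,v0]+.5)*5).astype(int).reshape(-1,1,2)],True,col,1)
cv2.imwrite("pics/ov2.png",im)
E
```

```text
t: 16.15
eef_pos: [0.4474, -0.0157, 0.1822]
ee_rot: [-3.141, -0.0, -0.487]
force: [0.4, 0.3, -0.6]
width: 0.0394
gripper_force: 0.0
[ 0.4472 -0.0158  0.1821] [-3.1415 -0.0002 -0.4925] [ 0.4076  0.0327 -0.5598  0.0001 -0.978   0.6706] 0.03950978218779798
[([293.2, 227.9], 0.63, array([ 0.4403, -0.0219,  0.0845]))]
285 224
```

View pics/ov2.png

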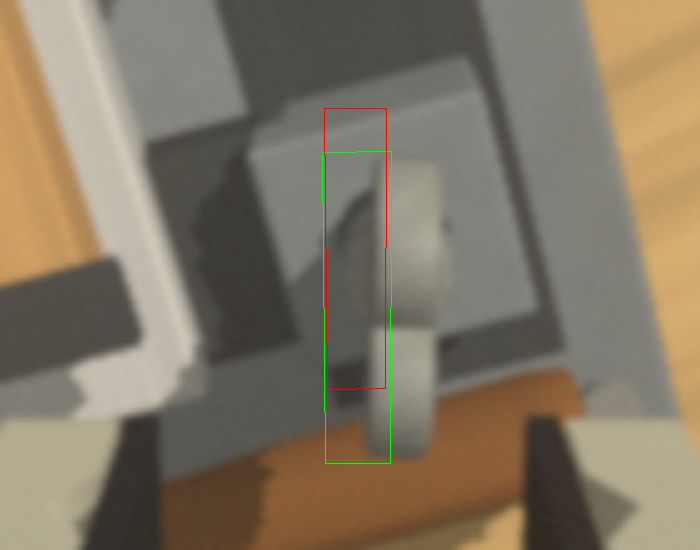

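From this side the wing sits about 7.5 mm to the image right of the model, between the fingers. The combined estimate is (0.442, -0.024). I'll recentre, descend and close softly to feel for centring.

```bash
python3 -m handwheel '[{"delta_pos":[-0.17,-0.28,0],"dr":[0,0,0]},{"delta_pos":[0,0,-0.5],"dr":[0,0,0]},{"delta_pos":[0,0,-0.5],"dr":[0,0,0]},{"delta_pos":[0,0,-0.5],"dr":[0,0,0]},{"delta_pos":[0,0,-0.5],"dr":[0,0,0]},{"delta_pos":[0,0,-0.5],"dr":[0,0,0]},{"delta_pos":[0,0,-0.5],"dr":[0,0,0]},{"delta_pos":[0,0,-0.1],"dr":[0,0,0]},{"delta_pos":[0,0,0],"dr":[0,0,0]},{"delta_pos":[0,0,0],"dr":[0,0,0]}]'
python3 -m handwheel '[{"delta_pos":[0,0,0],"dr":[0,0,0]},{"delta_pos":[0,0,0],"dr":[0,0,0]},{"delta_pos":[0,0,0],"dr":[0,0,0]},{"delta_pos":[0,0,0],"dr":[0,0,0]},{"delta_pos":[0,0,0],"dr":[0,0,0]},{"delta_pos":[0,0,0],"dr":[0,0,0]},{"delta_pos":[0,0,0],"dr":[0,0,0]}]' 1 5
python3 -c "
from h import *
s=get_state();print(s)"
```

```text
t: 17.25
eef_pos: [0.442, -0.0248, 0.0896]
ee_rot: [-3.141, -0.001, -0.491]
force: [0.3, 0.3, -0.4]
width: 0.0393
gripper_force: 0.0
t: 17.95
eef_pos: [0.4425, -0.024, 0.0893]
ee_rot: [-3.14, -0.001, -0.49]
force: [0.9, 6.1, 1.4]
width: 0.019
gripper_force: 5.0
{'t': 17.95, 'q': array([ 3.93118730e-01,  1.49343723e-01, -6.90731806e-01, -5.88896072e-04,
       -7.28563889e-01,  6.88246892e-01]), 'qd': array([ 0.00032755, -0.0005733 , -0.00078234, -0.00090032,  0.00038756,
       -0.00133636]), 'joint_efforts': array([-2.37978257e+00, -3.24503052e+01,  1.89557880e+01,  5.71382225e+00,
       -7.51533229e-01,  1.58946733e-05]), 'eef_pos': array([ 0.44254787, -0.02395955,  0.08934811]), 'ee_rot': array([-3.13967716e+00, -1.06641527e-03, -4.89870698e-01]), 'force': array([0.92646704, 6.06996165, 1.42921981]), 'moment': array([1.97894538, 0.10703609, 0.01401497]), 'gripper_force': 5.000147335231304, 'width': 0.018951644750091208}
```

One finger touched early at 19 mm width, so the wing lies about 4.5 mm towards +n. I'll shift there and let the jaws close.

```bash
python3 -m handwheel '[{"delta_pos":[0.03,0.06,0],"dr":[0,0,0]},{"delta_pos":[0.04,0.08,0],"dr":[0,0,0]},{"delta_pos":[0,0,0],"dr":[0,0,0]},{"delta_pos":[0,0,0],"dr":[0,0,0]},{"delta_pos":[0,0,0],"dr":[0,0,0]}]'
```

```text
t: 18.45
eef_pos: [0.4427, -0.0225, 0.089]
ee_rot: [3.137, 0.001, -0.489]
force: [0.9, -10.8, 4.8]
width: 0.0199
gripper_force: 5.0
```

The width of 19.9 mm matches the 20 mm collar, and the reaction flipped sign, so the tips are on the collar. I'll open, recentre and raise about 9 mm to grip the wing itself.

```bash
python3 -m handwheel '[{"delta_pos":[-0.05,-0.09,0],"dr":[0,0,0]},{"delta_pos":[0,0,0],"dr":[0,0,0]},{"delta_pos":[0,0,0],"dr":[0,0,0]},{"delta_pos":[0,0,0.3],"dr":[0,0,0]},{"delta_pos":[0,0,0],"dr":[0,0,0]}]' 0.3 5
python3 -m handwheel '[{"delta_pos":[0,0,0],"dr":[0,0,0]},{"delta_pos":[0,0,0],"dr":[0,0,0]},{"delta_pos":[0,0,0],"dr":[0,0,0]},{"delta_pos":[0,0,0],"dr":[0,0,0]},{"delta_pos":[0,0,0],"dr":[0,0,0]},{"delta_pos":[0,0,0],"dr":[0,0,0]}]' 1 5
```

```text
t: 18.95
eef_pos: [0.4431, -0.0229, 0.0991]
ee_rot: [-3.14, -0.001, -0.49]
force: [-0.1, -0.0, -0.5]
width: 0.0306
gripper_force: 0.0
t: 19.55
eef_pos: [0.4421, -0.0234, 0.0979]
ee_rot: [3.141, 0.0, -0.49]
force: [-1.0, -1.1, 0.5]
width: 0.0102
gripper_force: 5.0
```

Width is 10.2 mm and balanced, so the wing is gripped. I'll firm up the grip and turn clockwise.

```bash
python3 -m handwheel '[{"delta_pos":[0,0,0],"dr":[0,0,0]},{"delta_pos":[0,0,0],"dr":[0,0,0]},{"delta_pos":[0,0,0],"dr":[0,0,-6]},{"delta_pos":[0,0,0],"dr":[0,0,-6]},{"delta_pos":[0,0,0],"dr":[0,0,-6]},{"delta_pos":[0,0,0],"dr":[0,0,-6]},{"delta_pos":[0,0,0],"dr":[0,0,-6]},{"delta_pos":[0,0,0],"dr":[0,0,-6]},{"delta_pos":[0,0,0],"dr":[0,0,-6]},{"delta_pos":[0,0,0],"dr":[0,0,-6]}]' 1 30
python3 -c "
from h import *
s=get_state();print(s['moment'],s['q'])"
python3 -m handwheel '[{"delta_pos":[0,0,0],"dr":[0,0,-3]},{"delta_pos":[0,0,0],"dr":[0,0,-3]},{"delta_pos":[0,0,0],"dr":[0,0,0]}]'
python3 -c "
from h import *
s=get_state();print(s['moment'],s['q'])"
```

```text
t: 20.55
eef_pos: [0.4401, -0.0249, 0.0978]
ee_rot: [3.137, -0.001, -1.332]
force: [-6.8, -7.0, 10.7]
width: 0.0097
gripper_force: 30.0
[-2.65016272  2.72506133  0.1157367 ] [ 0.39434202  0.13553504 -0.68197806  0.00101264 -0.75824413 -0.15655937]
t: 20.85
eef_pos: [0.4398, -0.0249, 0.0978]
ee_rot: [3.136, -0.002, -1.435]
force: [-8.2, -8.0, 11.5]
width: 0.0096
gripper_force: 30.0
[-2.58957777  2.92952414 -0.00469911] [ 0.39437664  0.1353258  -0.68222377  0.00077855 -0.75869227 -0.25882327]
```

```bash
python3 -m handwheel '[{"delta_pos":[-0.07,-0.06,0],"dr":[0,0,-2]},{"delta_pos":[0,0,0],"dr":[0,0,-4]},{"delta_pos":[0,0,0],"dr":[0,0,-2]},{"delta_pos":[0,0,0],"dr":[0,0,0]}]'
python3 -c "
from h import *
s=get_state();print(s['moment'],s['ee_rot'])"
python3 -m handwheel '[{"delta_pos":[0,0,0],"dr":[0,0,-3]},{"delta_pos":[0,0,0],"dr":[0,0,-3]},{"delta_pos":[0,0,0],"dr":[0,0,0]}]'
python3 -c "
from h import *
s=get_state();print(s['moment'],s['ee_rot'])"
```

```text
t: 21.25
eef_pos: [0.4393, -0.0252, 0.0978]
ee_rot: [3.14, -0.0, -1.573]
force: [-5.3, 0.3, 6.1]
width: 0.01
gripper_force: 30.0
[0.39896111 2.19749159 0.17934511] [ 3.13993788e+00 -2.17504099e-04 -1.57262786e+00]
t: 21.55
eef_pos: [0.4393, -0.0254, 0.0978]
ee_rot: [3.14, -0.001, -1.676]
force: [-4.9, -0.2, 4.5]
width: 0.0107
gripper_force: 32.9
[-0.14312278  1.98444704  0.80097615] [ 3.13989151e+00 -1.05820025e-03 -1.67621087e+00]
```

```bash
python3 -m handwheel '[{"delta_pos":[0,0,0],"dr":[0,0,-3]},{"delta_pos":[0,0,0],"dr":[0,0,0]},{"delta_pos":[0,0,0],"dr":[0,0,0]}]'
python3 -c "
from h import *
s=get_state();print(s['moment'],s['ee_rot'])"
```

```text
t: 21.85
eef_pos: [0.4392, -0.0256, 0.0978]
ee_rot: [3.14, -0.002, -1.727]
force: [-4.9, -2.4, 4.8]
width: 0.0115
gripper_force: 34.3
[-0.75758227  1.8174544   0.87702496] [ 3.13988175e+00 -1.52367926e-03 -1.72665883e+00]
```

Seated: Mz rose to 0.88 N m and the wing is wedging in the pads, so the stop is at tool yaw of about -1.63. I'll back off to a yaw of about -0.05.

```bash
python3 -m handwheel '[{"delta_pos":[0,0,0],"dr":[0,0,6]},{"delta_pos":[0,0,0],"dr":[0,0,6]},{"delta_pos":[0,0,0],"dr":[0,0,6]},{"delta_pos":[0,0,0],"dr":[0,0,6]},{"delta_pos":[0,0,0],"dr":[0,0,6]},{"delta_pos":[0,0,0],"dr":[0,0,6]},{"delta_pos":[0,0,0],"dr":[0,0,6]},{"delta_pos":[0,0,0],"dr":[0,0,6]}]'
python3 -m handwheel '[{"delta_pos":[0,0,0],"dr":[0,0,6]},{"delta_pos":[0,0,0],"dr":[0,0,6]},{"delta_pos":[0,0,0],"dr":[0,0,6]},{"delta_pos":[0,0,0],"dr":[0,0,6]},{"delta_pos":[0,0,0],"dr":[0,0,6]},{"delta_pos":[0,0,0],"dr":[0,0,6]},{"delta_pos":[0,0,0],"dr":[0,0,6]},{"delta_pos":[0,0,0],"dr":[0,0,0]},{"delta_pos":[0,0,0],"dr":[0,0,0]}]'
python3 -c "
from h import *
s=get_state();print(s['moment'],s['ee_rot'],s['q'])"
```

```text
t: 22.65
eef_pos: [0.4413, -0.0247, 0.0979]
ee_rot: [-3.14, -0.001, -0.886]
force: [3.8, 0.7, -7.1]
width: 0.0097
gripper_force: 29.9
t: 23.55
eef_pos: [0.4426, -0.0227, 0.0979]
ee_rot: [-3.137, -0.004, -0.157]
force: [3.7, 11.0, -9.0]
width: 0.0095
gripper_force: 29.9
[ 3.92024685 -1.24529873  0.05169492] [-3.13721538 -0.00412977 -0.15715496] [ 0.3948848   0.13413044 -0.68197738 -0.0022933  -0.74887796  1.0204408 ]
```

```bash
python3 -m handwheel '[{"delta_pos":[0.03,0.07,0],"dr":[0,0,3]},{"delta_pos":[0,0,0],"dr":[0,0,3]},{"delta_pos":[0,0,0],"dr":[0,0,0]},{"delta_pos":[0,0,0],"dr":[0,0,0]},{"delta_pos":[0,0,0],"dr":[0,0,0]}]'
python3 - <<'E'
from h import *
s=get_state();print(s['moment'],s['ee_rot'],s['qd'])
im=grab_frame("wrist");cv2.imwrite("pics/w9.png",im[:,:,::-1])
for q in("lever_grip","knob_mark"):
  for c in("scene","side"):
    grab_frame(c);print(q,c,[(x["location"],x["conf"]) for x in mark_of(c,q)[:2]])
E
```

```text
t: 24.05
eef_pos: [0.4426, -0.0221, 0.0979]
ee_rot: [-3.14, -0.003, -0.054]
force: [5.7, 2.2, -8.7]
width: 0.0098
gripper_force: 29.9
[ 0.74311058 -1.86472425  0.03327625] [-3.14008147e+00 -2.71724263e-03 -5.42043739e-02] [-7.28918662e-04 -5.01571424e-04  1.18525201e-03 -1.64026638e-03
 -6.37533800e-05  1.01099369e-03]
lever_grip scene []
lever_grip side [([224.7, 269.0], 0.82)]
knob_mark scene []
knob_mark side [([321.9, 202.4], 0.49)]
```

View pics/w9.png

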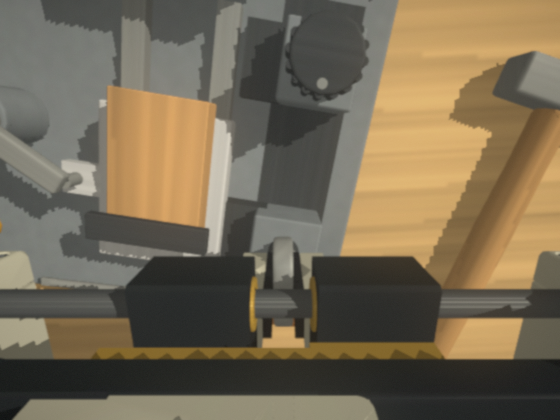

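The view shows the wing held between the pads at (283,265) and the knob mark in place at (322,84). In the side view the lever grip is at its original home pixel. I'll hand in.

```bash
python3 -c "
from station import job_done;print(job_done())"
```

```text
the job is handed in; nothing more can be done
None
```

I handed the job in at about 24 s of the 69 s allowed, and no verdict came back: the lever was pulled to its stop and eased home, and the wing screw was seated, backed off about a quarter turn and is still gripped at 30 N. The quarter turn is judged from tool yaw and torque at the stop, which I trust to about 0.06 rad against the 0.26 allowed.

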